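Pack up the shoe-shine kit on the back step

ROBOT

A 6-joint arm with a two-finger parallel gripper is mounted at the origin on the work surface. World frame = base frame: x ahead of the robot, y to its left, z up, the work surface at z = 0. Lengths are in mm, angles in rad, forces in N, time in s.
With the tool pointing down it reaches from about 275 to 750 mm from the base axis. Payload 10.2 kg.
Tool frame: the origin (TCP) lies on the front face of the gripper's body, between the roots of the fingers; the fingertips stand 73 mm ahead of it and the grasp point (between the pads) lies 54 mm ahead of it; z points along the fingers, y is the direction in which the jaws open and shut (so a half turn about z gives the same grasp; the last joint's range is limited). The gripper opens to 85 mm and grips with 20 to 120 N. Pads are 22 mm wide; open, the fingers measure 114 mm over their backs; the gripper's body (76 mm by 85 mm) begins 54 mm behind the grasp point. The pads swing forward as they close: fully open they stand 13 mm farther back than shut.
Start: joints at [1.049, 0.313, 1.498, -0, 1.331, -0.223], TCP at [154.559, 501.74, 303.894] pointing down, gripper open.
Joint ranges: [-2.94, 2.94], [-0.97, 2.17], [0.19, 2.56], [-1.23, 4.37], [0.02, 3.11], [-2.88, 2.88]. Speed limits (rad/s): [2.39, 2.39, 3.01, 3.14, 3.14, 3.14].

INTERFACE

Orientations are given as a unit quaternion [w, x, y, z].
In Python, from rig import ctrl gives the robot as it stands.
- The arm moves only by the tool move_arm, never from a script. Its argument "series" is a list of rows, each a list of 3 entries, a list of its own where there are three numbers: the shift along the tool's x, y, z in mm, then the turn about the tool's z in degrees, then the opening, from 0 (shut) to 1 (fully open). In form: [[[tx, ty, tz], yaw, grip], ...]. A call has 1 to 10 rows; each row is the pose to reach, as a shift and turn from the pose commanded when the call began, along the tool's axes at that moment; what a row does not reach only later rows make up. A row lasts 1/8 s, in which the tool goes at most 62.5 mm and 10.7 degrees, less where a joint would pass 70% of its speed; a pose out of reach is approached as far as the arm can. A call with a gripper value outside its range is refused whole. The fingers move at their own pace and stop on an object; "force" is the grip in N (left out, the last holds). Time passes only in rows, so rows that repeat a pose let the fingers close. It gives the time, the measured TCP pose, the force and the opening at its end, in the units of the state.
- ctrl.sense(): the state, without advancing time (a new reading comes with each control period).
- ctrl.capture(name): name is "scene" or "top"; returns (picture, depth): 400x640x3 uint8, red, green, blue; 400x640 float32, mm along the optical axis (not along the pixel's ray), 0 where there is no reading.
- ctrl.camera_model(name): a dict with "fov_y" (degrees; the focal length in pixels is half the picture's height over the tangent of half this angle, whatever the lens; pixels are square), "cx", "cy" (the principal point, pixels), "dist_coeffs" ([k1, k2, p1, p2, k3] as OpenCV has them; the pictures are not rectified), "rvec" (rotation vector, rad) and "tvec" (3), from world to camera coordinates, as OpenCV has them. Camera axes: x right, y down, z forward; pixel columns grow to the right and rows downward; lengths in mm; the calibration is good to about 2 mm. A picture is of the moment at which its call begins. camera_model takes no time and is no camera call.
- ctrl.finish_job(): hands the job in, once; it reports no verdict.
The state is a dict: "time_s": time; "joints": joint angles; "dq": joint speeds; "tau": joint torques, N m; "eef_pos": TCP position; "ee_rot": TCP orientation; "force": force on the tool from outside, world axes, zero at the start; "wrist_torque": the same for the moment, N m; "grip_width": opening from 0.0 (shut) to 1.0 (fully open).
Only numpy, scipy, OpenCV 4.12 (cv2) and the standard library are available. Lean on these libraries where they do the work, as an engineer would, in place of code of your own. Each camera call takes 0.05 s, during which the arm holds its last target.

TASK

Pack up the shoe-shine kit: set both round polish tins flat, side by side, in the wide aluminium tray, and stand the brush on its bristles, lengthwise, in the long low wooden tray. In the wooden polish box with the turning knob, lay the aluminium heel scraper flat on the floor of the well between the two end ledges first, and only after that lay the shoe horn flat and lengthwise over it, resting on both ledges.

Things in the scene. Friction and masses are not known exactly. Their poses are not given: they have to be found in the camera images.
- tin_large_mid (a point): Larger round polish tin, plain metal, lying flat: 64 mm diameter, 28 mm high. The point is its centre, half-way up (14 mm above its underside); z is its axis, up.
- tin_small_mid (a point): Smaller round polish tin, plain metal, lying flat: 46 mm diameter, 24 mm high. The point is its centre, half-way up (12 mm above its underside); z is its axis, up.
- brush_mid (a point): Shoe brush standing on its bristles: beech back 140 long x 44 wide x 18 high with rounded ends on top of a dark bristle block 116 x 36 x 24 high; 42 mm high in all, beech from 24 mm up. The point is its centre, 21 mm above its underside; x runs along its length, z up. Grip the beech across its width.
- scraper_mid (a point): Aluminium heel scraper lying flat, 95 mm long: handle bar 70 long x 20 wide x 14 high (x = -47 to +23 mm), flat flared blade 36 wide at its +x end (5 thick, end lip 9 high). The point lies in the handle, 7 mm above the underside, at the middle of the whole length; x runs lengthwise to the blade, z up. Grip the handle across its width, at the point or up to 10 mm to -x.
- horn_mid (a point): Orange plastic shoe horn lying flat, 150 mm long: a channel 36 mm wide (4 mm floor, side rims 11 mm high over the middle 110 mm) with a flat rounded 40 mm blade at +x and a narrower 26 mm rounded tail at -x. The point is its centre, 5.5 mm above its underside; x runs along its length towards the blade, z up. Grip it across the rims at the point.
- polish_box: Fixed open wooden box, turning knob 24 mm out on its -y side. Outside 190 (x) x 116 (y) x 44 high, walls 7, floor 8 thick; inside 176 x 102. At each x end a ledge 30 mm long over the full inner width, top 30 mm above the underside; between them a well 116 (x) x 102 (y), its floor 8 mm above the underside. Origin: centre of its underside; x along its length, z up. The shoe horn lies along x on both ledges.
- tin_tray: Fixed wide aluminium tray, outside 170 (x) x 130 (y) x 14 high, walls and floor 5 thick, inside 160 x 120, with a wire handle at each x end, 15 mm out and no higher than 15 mm. Origin: centre of its underside; x along its length, z up. Both tins go here.
- brush_tray: Fixed long low wooden tray, outside 184 (x) x 94 (y) x 14 high, walls and floor 6 thick, inside 172 x 82. Origin: centre of its underside; x along its length, z up. The brush goes here, along x.
There are look-alikes about, which are no part of the job. Leave any orange or turquoise look-alike of the part that bears tin_large_mid alone.

How it is judged:
By the outcome, as a careful person would: the job done as asked, in the order asked, and still so for the second after the job is handed in, with the robot touching nothing.
It also fails if it takes over 122 s, if anything falls off the work surface, if the arm or the gripper's body presses on something with over 40 N, if the wrist force passes 120 N, or if a joint passes its speed limit or range.

## Working session

There is one attempt and no reset: what is moved stays moved. The work goes in short steps, Python scripts to look and compute and a tool call to move; the robot and the scene stay as the last step left them, time stands still between calls to the robot, and variables do not carry over. Pictures are saved under pics/ and viewed, and the job is handed in when it is done.

Besides the shell and the picture viewer there is one more tool, called after "Emit:" as name(argument=value, ...) on one line, values as JSON. move_arm: Moves the arm, as the interface text tells. Its arguments: {"type":"object","properties":{"series":{"type":"array","items":{"type":"array"}},"force":{"type":"number"}},"required":["series"]}

```bash
ls; mkdir -p pics; python3 - <<'E'
from rig import ctrl
import cv2,numpy as np
print(ctrl.sense())
for n in ("scene","top"):
    p,d=ctrl.capture(n); cv2.imwrite(f"pics/{n}0.png",p[:,:,::-1]); np.save(f"pics/{n}0.npy",d); print(ctrl.camera_model(n), d.min(),d.max())
E
```

```text
pics
{'time_s': 0.0, 'joints': array([ 1.04857927e+00,  3.13453974e-01,  1.49846508e+00,  3.06236296e-06,
        1.33100494e+00, -2.23407127e-01]), 'dq': array([ 3.25270400e-04,  1.74791194e-03, -8.43010706e-04,  1.06030827e-04,
       -8.44556257e-05,  1.52148665e-04]), 'tau': array([ 7.09784690e-04, -4.12262928e+01, -2.59747428e+01, -8.44736428e-05,
        4.07206520e-03,  2.18090906e-05]), 'eef_pos': array([154.47662337, 501.57649207, 303.32244458]), 'ee_rot': array([-2.43845157e-04,  1.48850079e-01,  9.88859551e-01, -6.19399640e-04]), 'force': array([ 0.31066815, -0.9567046 , -0.024168  ]), 'wrist_torque': array([ 0.02387951,  0.03409975, -0.02359676]), 'grip_width': 0.9981302526122934}
{'fov_y': 55.917783569597546, 'cx': 327.0026897544337, 'cy': 199.07968973735672, 'dist_coeffs': array([0.03109355, 0.        , 0.        , 0.        , 0.        ]), 'rvec': array([ 2.29595137,  0.56216351, -0.26214707]), 'tvec': array([-530.50867318, -153.8046433 , 1167.372068  ])} 0.0 3210.723
{'fov_y': 50.51409240496852, 'cx': 317.20153839311547, 'cy': 205.20980681503596, 'dist_coeffs': array([-0.0787663,  0.       ,  0.       ,  0.       ,  0.       ]), 'rvec': array([ 2.12224508, -2.15265351,  0.16299831]), 'tvec': array([8.53394999e-01, 6.41270612e+02, 1.21617435e+03])} 0.0 2289.6604
```

View pics/scene0.png

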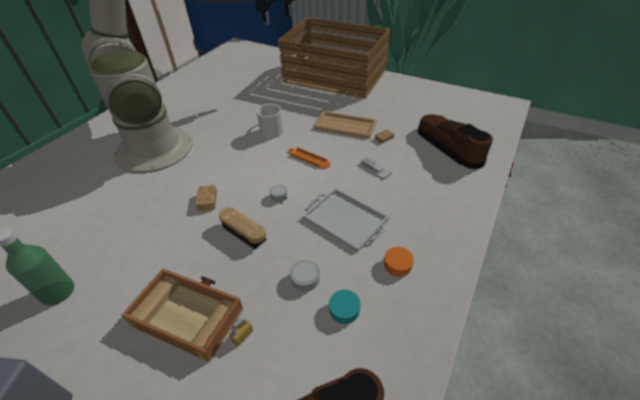

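View pics/top0.png

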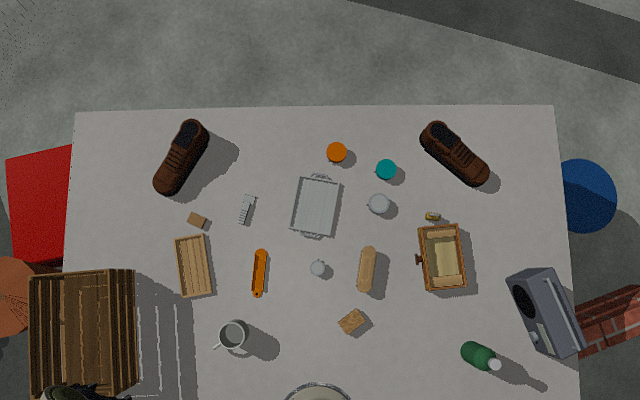

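The top view has the base at (315,395), tins at (379,204) and (318,268), brush (367,270), horn (260,272), scraper candidate (247,209), box (442,257), aluminium tray (316,206) and wooden tray (193,265). Next I'll enlarge it and set up the ray helpers.

```bash
cat > h.py <<'E'
from rig import ctrl
import cv2,numpy as np
def cam(n):
    m=ctrl.camera_model(n); f=200/np.tan(np.radians(m['fov_y']/2))
    K=np.array([[f,0,m['cx']],[0,f,m['cy']],[0,0,1]]); R=cv2.Rodrigues(m['rvec'])[0]
    return K,np.array(m['dist_coeffs']),R,np.array(m['tvec'])
def ray(n,px,z):
    K,D,R,t=cam(n); u=cv2.undistortPoints(np.array(px,float).reshape(-1,1,2),K,D)[:,0]
    d=np.c_[u,np.ones(len(u))]@R; c=-R.T@t
    z=np.broadcast_to(z,(len(u),))
    return c+d*((z-c[2])/d[:,2])[:,None]
def pts(n,d):
    K,D,R,t=cam(n); v,u=np.mgrid[:400,:640]
    un=cv2.undistortPoints(np.c_[u.ravel(),v.ravel()].astype(float).reshape(-1,1,2),K,D)[:,0]
    return ((np.c_[un,np.ones(len(un))]*d.reshape(-1,1)-t)@R).reshape(400,640,3)
def proj(n,P):
    K,D,R,t=cam(n); return cv2.projectPoints(np.array(P,float).reshape(-1,1,3),cv2.Rodrigues(R)[0],t,K,D)[0][:,0]
E
python3 - <<'E'
from h import *
for n in("top","scene"):
    P=pts(n,np.load(f"pics/{n}0.npy"))
    L=dict(top=[(379,204),(318,268),(367,270),(260,272),(247,209),(443,257),(316,206),(193,265),(337,152),(386,169),(280,240),(350,100),(80,330)],scene=[(305,273),(278,190),(242,222),(309,157),(376,168),(345,218),(345,122),(190,310),(250,250),(300,40)])[n]
    for u,v in L: print(n,(u,v),np.median(P[v-1:v+2,u-1:u+2].reshape(-1,3),0).round(1))
a=cv2.imread("pics/top0.png")
cv2.imwrite("pics/topA.png",cv2.resize(a[140:300,160:320],None,fx=3.7,fy=3.7,interpolation=cv2.INTER_CUBIC))
cv2.imwrite("pics/topB.png",cv2.resize(a[140:300,290:490],None,fx=3.7,fy=3.7,interpolation=cv2.INTER_CUBIC))
E
```

```text
top (379, 204) [ 645.8 -196.4   26.5]
top (318, 268) [455.6  -7.9  23.7]
top (367, 270) [ 447.4 -152.3   39.9]
top (260, 272) [445.9 168.5   3.2]
top (247, 209) [638.5 208.5  12.5]
top (443, 257) [ 482.4 -389.8    5. ]
top (316, 206) [646.2  -4.3   3.8]
top (193, 265) [468.8 375.1   4.7]
top (337, 152) [811.3 -72.2  25.9]
top (386, 169) [ 754.6 -222.    26.2]
top (280, 240) [542.8 107.7   1.3]
top (350, 100) [1314.2 -181.  -750.6]
top (80, 330) [271.4 725.    4.1]
scene (305, 273) [ 654.2 -198.3   28.4]
scene (278, 190) [457.   -3.2  24.3]
scene (242, 222) [ 455.6 -148.9   41.5]
scene (309, 157) [446.9 177.1   2.7]
scene (376, 168) [647.2 208.   12.8]
scene (345, 218) [650.3   3.    4.5]
scene (345, 122) [463.8 384.3   7.7]
scene (190, 310) [ 483.9 -367.8    9. ]
scene (250, 250) [ 495.8 -184.8    0.6]
scene (300, 40) [108.6 702.7  98.2]
```

View pics/topA.png

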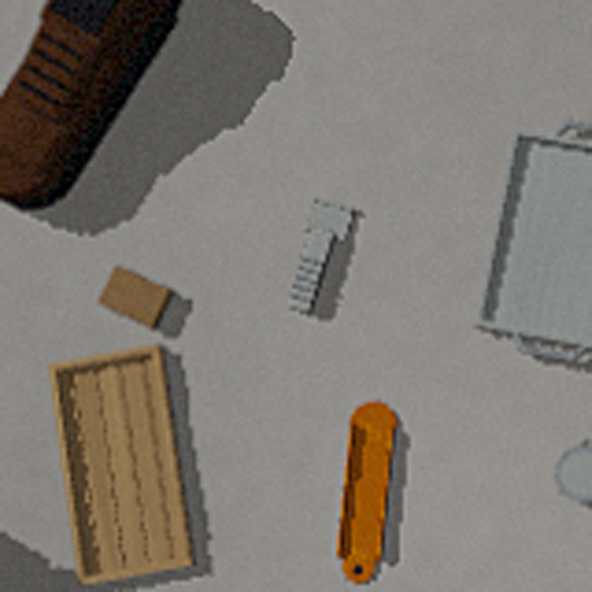

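View pics/topB.png

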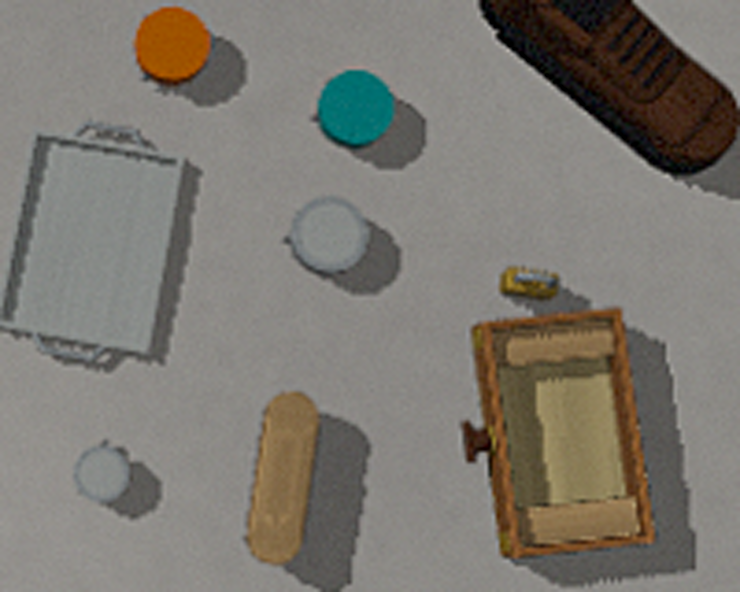

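Orange (337,152) and turquoise (386,169) tins are the look-alikes; the plain metal ones are at (379,204), the large one, and (318,268), the small one. There is only one scraper (ribbed handle, flared blade towards +x) at (247,209), one horn and one brush. Now I'll measure them in both views.

```bash
cat > m.py <<'E'
from h import *
def comp(n,d,lo,hi,c,r=60):
    """height-gated blob containing points near world xy c; returns mask"""
    P=pts(n,d); 
    m=((P[...,2]>lo)&(P[...,2]<hi)&(np.hypot(P[...,0]-c[0],P[...,1]-c[1])<r)&(d>0)).astype(np.uint8)
    k,l,s,_=cv2.connectedComponentsWithStats(m,connectivity=8)
    if k<2: return m*0
    return (l==1+np.argmax(s[1:,4])).astype(np.uint8)
def rect(n,m,z):
    c=max(cv2.findContours(m,cv2.RETR_EXTERNAL,cv2.CHAIN_APPROX_NONE)[0],key=cv2.contourArea)
    W=ray(n,c[:,0],z)[:,:2].astype(np.float32)
    (x,y),(a,b),t=cv2.minAreaRect(W)
    if b>a: a,b,t=b,a,t+90
    return W,(round(x,1),round(y,1)),(round(a,1),round(b,1)),round((t+90)%180-90,1)
E
python3 - <<'E'
from m import *
L=[("tinL",(648,-197),18,36,28,50),("tinS",(456,-6),14,32,24,40),("brush",(450,-151),30,50,42,90),("scraper",(643,208),6,22,14,70),("horn",(446,170),5,20,11,95)]
for n in("top","scene"):
    d=np.load(f"pics/{n}0.npy")
    for nm,c,lo,hi,z,r in L:
        m=comp(n,d,lo,hi,c,r); print(n,nm,m.sum(),*rect(n,m,z)[1:])
    a=cv2.imread(f"pics/{n}0.png"); h=cv2.cvtColor(a,cv2.COLOR_BGR2HSV)
    m=cv2.inRange(h,(5,150,80),(20,255,255)); P=pts(n,d); m[(np.hypot(P[...,0]-446,P[...,1]-170)>95)]=0
    print(n,"horncol z0-5.5",*rect(n,m,5.5)[1:], rect(n,m,11)[1:])
    for nm,c,z,lo,hi,r in [("box",(482,-378),44,36,55,130),("tint",(648,0),14,9,25,120),("brt",(466,380),14,9,25,115)]:
        m=comp(n,d,lo,hi,c,r); print(n,nm,m.sum(),*rect(n,m,z)[1:])
E
```

```text
top tinL 341 (649.0, -196.5) (61.6, 60.2) -46.3
top tinS 182 (455.6, -5.0) (41.8, 41.5) 89.2
top brush 652 (451.9, -151.0) (134.9, 45.3) -10.4
top scraper 161 (629.8, 216.8) (76.4, 25.0) -13.2
top horn 76 (446.0, 183.2) (102.4, 24.3) -3.4
top horncol z0-5.5 (443.8, 173.7) (145.5, 35.9) -6.0 ((443.7, 172.9), (144.9, 35.7), -6.0)
top box 538 (482.8, -377.7) (189.8, 119.0) 5.5
top tint 390 (649.1, 2.0) (199.1, 129.5) -11.5
top brt 369 (469.6, 375.3) (185.7, 98.3) 9.9
scene tinL 650 (651.4, -198.1) (68.0, 59.9) -61.0
scene tinS 201 (459.2, -8.4) (49.5, 45.9) -63.2
scene brush 861 (455.8, -155.3) (145.4, 48.0) -10.2
scene scraper 147 (635.8, 213.2) (80.5, 27.5) -17.0
scene horn 68 (448.6, 151.9) (114.3, 13.7) -2.6
scene horncol z0-5.5 (446.8, 173.4) (139.4, 36.7) -7.4 ((450.6, 167.5), (138.2, 36.5), -7.4)
scene box 1465 (487.3, -380.9) (195.8, 119.0) 4.7
scene tint 665 (652.6, 1.4) (199.8, 134.3) -11.0
scene brt 384 (469.7, 374.1) (189.2, 107.3) 10.2
```

```bash
cat > go.py <<'E'
from h import *
import sys
from scipy.spatial.transform import Rotation as Ro
# args: x y z jaw  [repeated]: prints shift in tool axes from present pose
s=ctrl.sense(); q=s['ee_rot']; R=Ro.from_quat([q[1],q[2],q[3],q[0]]).as_matrix()
jaw=np.degrees(np.arctan2(R[1,1],R[0,1]))
print("now",s['time_s'].__round__(2),s['eef_pos'].round(1),"jaw",round(jaw,1),"grip",round(s['grip_width'],3),"F",s['force'].round(1),"j",np.degrees(s['joints']).round(0),"tilt",(R[:2,2]*1000).round(1))
a=list(map(float,sys.argv[1:]))
Rz=np.array([[-np.cos(np.radians(jaw+90)),np.cos(np.radians(jaw)),0],[-np.sin(np.radians(jaw+90)),np.sin(np.radians(jaw)),0],[0,0,-1]])
# tool x = y cross z
yv=Rz[:,1]; zv=np.array([0,0,-1.]); xv=np.cross(yv,zv); Rz=np.c_[xv,yv,zv]
for i in range(0,len(a),4):
    d=Rz.T@(np.array(a[i:i+3])-s['eef_pos']); yaw=-((a[i+3]-jaw+90)%180-90)
    print("tgt",a[i:i+4],"shift",d.round(1),"yaw",round(yaw,1))
E
python3 go.py 453 -152 200 79.6 453 -152 87 79.6
```

```text
now 0.1 [154.5 501.6 303.4] jaw 72.9 grip 1.0 F [ 1.5 -0.6  0.4] j [ 60.  18.  86.  -0.  76. -13.] tilt [-0.6 -1. ]
tgt [453.0, -152.0, 200.0, 79.6] shift [-477.7 -536.8  103.4] yaw -6.7
tgt [453.0, -152.0, 87.0, 79.6] shift [-477.7 -536.8  216.4] yaw -6.7
```

Emit:
move_arm(series=[[[-240,-268,50],-6.7,1],[[-240,-268,50],-6.7,1],[[-240,-268,50],-6.7,1],[[-478,-537,103],-6.7,1],[[-478,-537,103],-6.7,1],[[-478,-537,103],-6.7,1],[[-478,-537,103],-6.7,1],[[-478,-537,103],-6.7,1],[[-478,-537,103],-6.7,1],[[-478,-537,103],-6.7,1]])

```text
time_s: 1.35
eef_pos: [412.2, -63.1, 215.1]
ee_rot: [0.0, 0.091, 0.996, 0.0]
force: [1.2, 0.4, 0.4]
grip_width: 1.002
```

```bash
python3 go.py 453 -152 150 79.6 453 -152 87 79.6
```

```text
now 1.35 [412.2 -63.1 215.1] jaw 79.5 grip 1.002 F [1.2 0.4 0.4] j [ -25.   10.  110.    0.   59. -104.] tilt [0.2 0.1]
tgt [453.0, -152.0, 150.0, 79.6] shift [-56.3 -80.   65.1] yaw -0.1
tgt [453.0, -152.0, 87.0, 79.6] shift [-56.3 -80.  128.1] yaw -0.1
```

Emit:
move_arm(series=[[[0,0,0],0,1],[[0,0,0],0,1]])

```text
time_s: 1.6
eef_pos: [411.4, -60.7, 215.1]
ee_rot: [-0.001, 0.091, 0.996, 0.0]
force: [-0.6, 0.4, 0.5]
grip_width: 0.997
```

```bash
python3 go.py 453 -152 130 79.6 453 -152 87 79.6
```

```text
now 1.6 [411.4 -60.7 215.1] jaw 79.6 grip 0.997 F [-0.6  0.4  0.5] j [ -25.   10.  110.    0.   60. -104.] tilt [-1.   0.6]
tgt [453.0, -152.0, 130.0, 79.6] shift [-57.5 -82.3  85.1] yaw -0.0
tgt [453.0, -152.0, 87.0, 79.6] shift [-57.5 -82.3 128.1] yaw -0.0
```

Good: it settles. I'll descend over the brush and check one picture before closing.

Emit:
move_arm(series=[[[-57,-82,60],0,1],[[-57,-82,60],0,1],[[-57,-82,85],0,1],[[-57,-82,110],0,1],[[-57,-82,128],0,1],[[-57,-82,128],0,1],[[-57,-82,128],0,1]])

```text
time_s: 2.48
eef_pos: [453.4, -151.4, 88.4]
ee_rot: [0.001, 0.09, 0.996, -0.0]
force: [0.7, -0.4, 0.3]
grip_width: 0.999
```

```bash
python3 - <<'E'
from h import *
s=ctrl.sense();print(s['eef_pos'].round(1))
p,d=ctrl.capture("scene");cv2.imwrite("pics/s1.png",cv2.resize(p[140:300,150:350,::-1],None,fx=4,fy=4,interpolation=cv2.INTER_CUBIC))
E
```

```text
[ 453.4 -151.4   88.4]
```

View pics/s1.png

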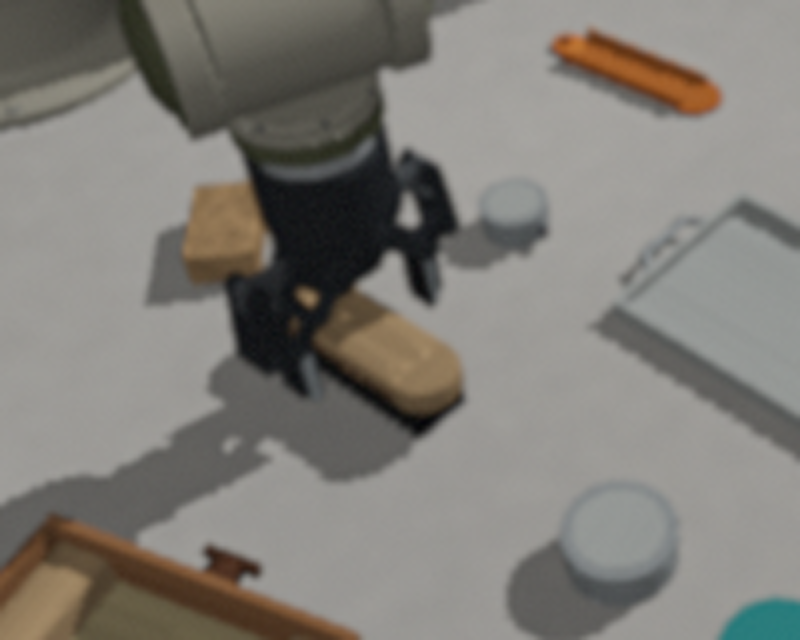

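Jaws straddle the beech back: one tip at crop (432,303), which is (258,216) in the picture, the other at (312,395). Next: close.

Emit:
move_arm(series=[[[0,0,0],0,0.3],[[0,0,0],0,0.3],[[0,0,0],0,0.3],[[0,0,0],0,0.3],[[0,0,0],0,0.3],[[0,0,0],0,0.3],[[0,0,-10],0,0.3]], force=50)

```text
time_s: 3.4
eef_pos: [452.6, -151.8, 97.3]
ee_rot: [-0.001, 0.091, 0.996, 0.0]
force: [-0.0, 0.5, -0.3]
grip_width: 0.507
```

```bash
python3 go.py 453 -152 200 79.6 469 375 200 100; python3 - <<'E'
from h import *
for z in(5,10,15,20,25,30): print(z,proj("scene",[[462,-103,z],[445,-200,z]]).round(0).tolist())
E
```

```text
now 3.4 [ 452.6 -151.8   97.3] jaw 79.6 grip 0.507 F [-0.   0.5 -0.3] j [ -33.   28.  106.   -0.   45. -112.] tilt [-1.3  0.8]
tgt [453.0, -152.0, 200.0, 79.6] shift [  -0.4   -0.2 -102.7] yaw -0.0
tgt [469.0, 375.0, 200.0, 100.0] shift [  79.2  521.  -102.7] yaw -20.4
5 [[258.0, 221.0], [228.0, 246.0]]
10 [[258.0, 219.0], [228.0, 244.0]]
15 [[258.0, 218.0], [227.0, 243.0]]
20 [[257.0, 216.0], [227.0, 242.0]]
25 [[257.0, 215.0], [226.0, 240.0]]
30 [[257.0, 214.0], [226.0, 239.0]]
```

Emit:
move_arm(series=[[[0,0,-60],0,0.3],[[20,130,-90],-5,0.3],[[40,260,-90],-10,0.3],[[79,521,-90],-20.4,0.3],[[79,521,-90],-20.4,0.3],[[79,521,-90],-20.4,0.3],[[79,521,-90],-20.4,0.3],[[79,521,-90],-20.4,0.3],[[79,521,-90],-20.4,0.3],[[79,521,-90],-20.4,0.3]])

```text
time_s: 4.65
eef_pos: [468.7, 377.6, 187.7]
ee_rot: [0.0, -0.088, 0.996, 0.0]
force: [0.2, -0.4, -1.7]
grip_width: 0.505
```

Emit:
move_arm(series=[[[0,0,0],0,0.3]])

```text
time_s: 4.78
eef_pos: [468.9, 376.2, 187.4]
ee_rot: [-0.0, -0.088, 0.996, -0.0]
force: [-0.4, -0.3, -1.2]
grip_width: 0.506
```

```bash
python3 go.py 469.5 375 150 100 469.5 375 95 100
```

```text
now 4.78 [468.9 376.2 187.4] jaw 100.1 grip 0.506 F [-0.4 -0.3 -1.2] j [ 28.  34.  80.   0.  66. -73.] tilt [-0.1 -0. ]
tgt [469.5, 375.0, 150.0, 100.0] shift [-0.4 -1.3 37.4] yaw 0.1
tgt [469.5, 375.0, 95.0, 100.0] shift [-0.4 -1.3 92.4] yaw 0.1
```

Emit:
move_arm(series=[[[0,-1,50],0,0.3],[[0,-1,80],0,0.3],[[0,-1,88],0,0.3],[[0,-1,92],0,0.3],[[0,-1,93],0,0.3],[[0,-1,93],0,0.3]])

```text
time_s: 5.52
eef_pos: [470.0, 373.9, 95.3]
ee_rot: [0.001, -0.087, 0.996, 0.0]
force: [0.1, -0.1, -1.4]
grip_width: 0.501
```

```bash
python3 - <<'E'
from h import *
s=ctrl.sense();print(s['eef_pos'].round(1),s['force'].round(1))
p,d=ctrl.capture("scene");cv2.imwrite("pics/s2.png",cv2.resize(p[60:180,280:440,::-1],None,fx=5,fy=5,interpolation=cv2.INTER_CUBIC))
E
```

```text
[470.  373.9  95.3] [ 0.1 -0.1 -1.4]
```

View pics/s2.png

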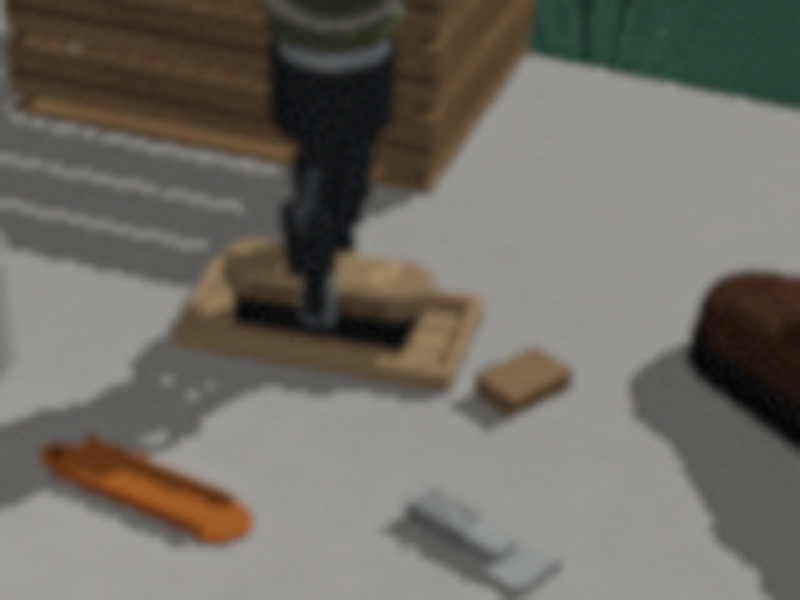

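The brush is over the tray with its bristles inside the walls (crop x 235–415, tray 180–480). Lowering until contact, then release.

Emit:
move_arm(series=[[[0,0,1],0,0.3],[[0,0,2],0,0.3],[[0,0,2],0,0.3]])

```text
time_s: 5.95
eef_pos: [469.9, 373.9, 93.9]
ee_rot: [0.0, -0.087, 0.996, 0.0]
force: [-4.1, -3.0, 11.6]
grip_width: 0.505
```

Emit:
move_arm(series=[[[0,0,0],0,0.65],[[0,0,0],0,0.65],[[0,0,-20],0,0.7],[[0,0,-80],0,1],[[0,0,-80],0,1],[[0,0,-80],0,1]])

```text
time_s: 6.7
eef_pos: [469.5, 373.7, 171.9]
ee_rot: [-0.0, -0.087, 0.996, -0.0]
force: [0.2, 0.1, -0.9]
grip_width: 0.994
```

```bash
python3 go.py 650 -197 180 78.5 650 -197 90 78.5
```

```text
now 6.7 [469.5 373.7 171.9] jaw 100.0 grip 0.994 F [ 0.2  0.1 -0.9] j [ 27.  34.  81.  -0.  64. -73.] tilt [-0.6 -0.3]
tgt [650.0, -197.0, 180.0, 78.5] shift [ -78.9 -593.3   -8.1] yaw 21.5
tgt [650.0, -197.0, 90.0, 78.5] shift [ -78.9 -593.3   81.9] yaw 21.5
```

Emit:
move_arm(series=[[[-79,-593,-8],21.5,1],[[-79,-593,-8],21.5,1],[[-79,-593,-8],21.5,1],[[-79,-593,-8],21.5,1],[[-79,-593,-8],21.5,1],[[-79,-593,-8],21.5,1],[[-79,-593,-8],21.5,1],[[-79,-593,-8],21.5,1],[[-79,-593,-8],21.5,1],[[-79,-593,-8],21.5,1]])

```text
time_s: 7.95
eef_pos: [650.0, -199.5, 178.3]
ee_rot: [-0.001, 0.101, 0.995, 0.0]
force: [-0.1, -0.7, -0.1]
grip_width: 1.001
```

Emit:
move_arm(series=[[[0,0,0],0,1]])

```text
time_s: 8.07
eef_pos: [649.9, -198.9, 178.0]
ee_rot: [-0.001, 0.102, 0.995, 0.0]
force: [-0.1, 0.6, 0.9]
grip_width: 1.004
```

```bash
python3 go.py 650 -197 180 78.5 650 -197 82 78.5; python3 - <<'E'
from h import *
p,d=ctrl.capture("top");cv2.imwrite("pics/t3.png",cv2.resize(p[140:320,160:330,::-1],None,fx=3.3,fy=3.3,interpolation=cv2.INTER_CUBIC));np.save("pics/t3.npy",d);cv2.imwrite("pics/t3f.png",p[:,:,::-1])
E
```

```text
now 8.07 [ 649.9 -198.9  178. ] jaw 78.3 grip 1.004 F [-0.1  0.6  0.9] j [ -27.   44.   64.   -0.   72. -105.] tilt [-2.6  1.1]
tgt [650.0, -197.0, 180.0, 78.5] shift [ 0.2  1.9 -2. ] yaw -0.2
tgt [650.0, -197.0, 82.0, 78.5] shift [ 0.2  1.9 96. ] yaw -0.2
```

View pics/t3.png

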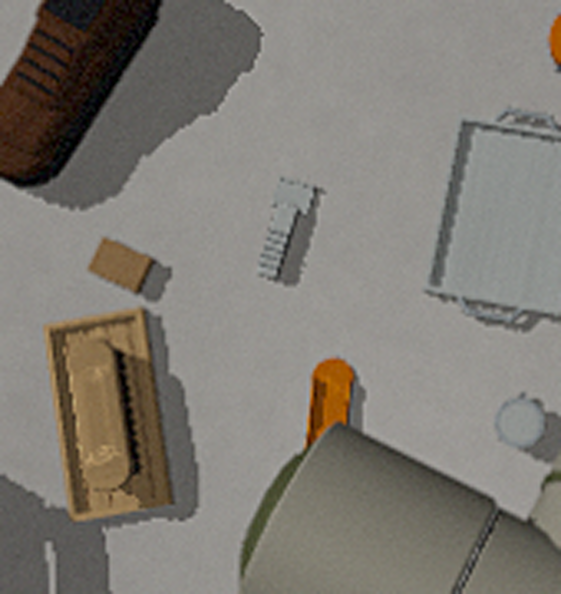

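The brush stands in the wooden tray at crop (100,410), lengthwise and inside the walls. On to the large tin.

Emit:
move_arm(series=[[[0,2,50],0,1],[[0,2,80],0,1],[[0,2,96],0,1],[[0,2,100],0,1],[[0,2,100],0,1]])

```text
time_s: 8.75
eef_pos: [651.1, -194.5, 81.4]
ee_rot: [0.001, 0.1, 0.995, -0.0]
force: [-0.3, 0.1, 1.1]
grip_width: 1.003
```

```bash
python3 - <<'E'
from h import *
s=ctrl.sense();print(s['eef_pos'].round(1),s['force'].round(1))
p,d=ctrl.capture("scene");cv2.imwrite("pics/s4.png",cv2.resize(p[200:320,240:400,::-1],None,fx=5,fy=5,interpolation=cv2.INTER_CUBIC))
E
```

```text
[ 651.1 -194.5   81.4] [-0.3  0.1  1.1]
```

View pics/s4.png

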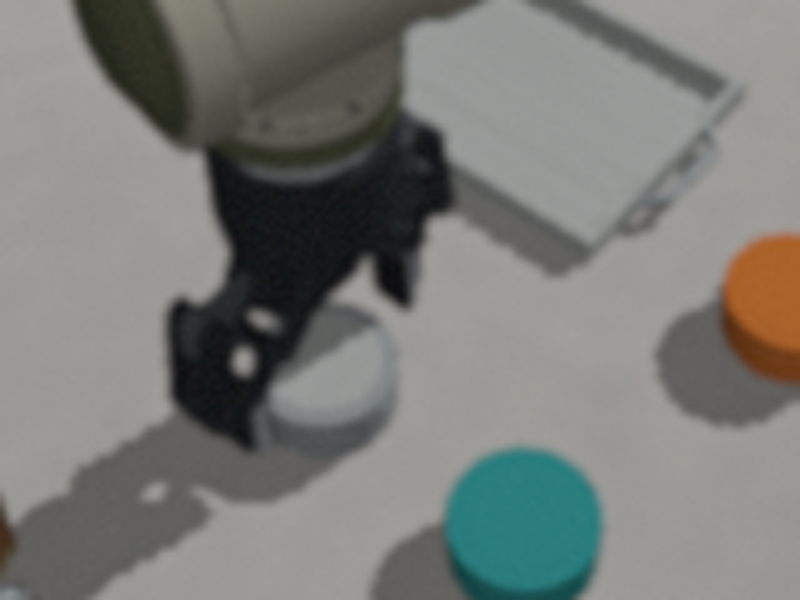

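```bash
python3 - <<'E'
from h import *
j=np.radians(78.5);u=np.array([np.cos(j),np.sin(j)])
# pads 22 wide, visible outer front corner of the finger: +x side edge
for z in(0,10,20,30): print(z,proj("scene",[[*(np.array([651,-194.5])+o*u+11*np.array([u[1],-u[0]])),z] for o in(-43,-50,43,50)]).round(0).tolist())
E
```

```text
0 [[296.0, 296.0], [293.0, 298.0], [322.0, 269.0], [324.0, 267.0]]
10 [[295.0, 293.0], [293.0, 295.0], [322.0, 266.0], [324.0, 264.0]]
20 [[295.0, 291.0], [292.0, 293.0], [322.0, 264.0], [324.0, 262.0]]
30 [[294.0, 288.0], [292.0, 290.0], [322.0, 261.0], [324.0, 259.0]]
```

Tips work out at z≈22 (TCP 81), so when open they stand about 60 mm ahead; that fits "73 when shut". Lower 9 mm and grip.

Emit:
move_arm(series=[[[0,0,5],0,1],[[0,0,9],0,1],[[0,0,9],0,0.5],[[0,0,9],0,0.5],[[0,0,9],0,0.5],[[0,0,9],0,0.5],[[0,0,9],0,0.5],[[0,0,9],0,0.5]], force=40)

```text
time_s: 9.8
eef_pos: [650.8, -194.7, 71.7]
ee_rot: [0.0, 0.1, 0.995, -0.0]
force: [1.0, -0.2, 4.0]
grip_width: 0.726
```

```bash
python3 go.py 650 -197 150 78.5 613 9.6 150 78.5 613 9.6 79 78.5
```

```text
now 9.8 [ 650.8 -194.7   71.7] jaw 78.5 grip 0.726 F [ 1.  -0.2  4. ] j [ -27.   51.   68.   -0.   61. -105.] tilt [ 0.5 -0.3]
tgt [650.0, -197.0, 150.0, 78.5] shift [  0.3  -2.4 -78.3] yaw -0.0
tgt [613.0, 9.6, 150.0, 78.5] shift [ 77.8 192.6 -78.3] yaw -0.0
tgt [613.0, 9.6, 79.0, 78.5] shift [ 77.8 192.6  -7.3] yaw -0.0
```

Emit:
move_arm(series=[[[0,0,-30],0,0.5],[[0,0,-60],0,0.5],[[78,193,-60],0,0.5],[[78,193,-60],0,0.5],[[78,193,-60],0,0.5],[[78,193,-60],0,0.5],[[78,193,-60],0,0.5],[[78,193,-40],0,0.5],[[78,193,-15],0,0.5],[[78,193,-15],0,0.5]])

```text
time_s: 11.05
eef_pos: [612.2, 8.5, 84.6]
ee_rot: [-0.002, 0.101, 0.995, 0.0]
force: [0.3, 0.3, -1.4]
grip_width: 0.726
```

```bash
python3 go.py 613 9.6 77 78.5; python3 - <<'E'
from h import *
p,d=ctrl.capture("scene");cv2.imwrite("pics/s5.png",cv2.resize(p[150:270,260:420,::-1],None,fx=5,fy=5,interpolation=cv2.INTER_CUBIC))
E
```

```text
now 11.05 [612.2   8.5  84.6] jaw 78.4 grip 0.726 F [ 0.3  0.3 -1.4] j [-10.  43.  82.  -0.  56. -89.] tilt [-3.7  0.4]
tgt [613.0, 9.6, 77.0, 78.5] shift [-0.5  1.2  7.6] yaw -0.1
```

View pics/s5.png

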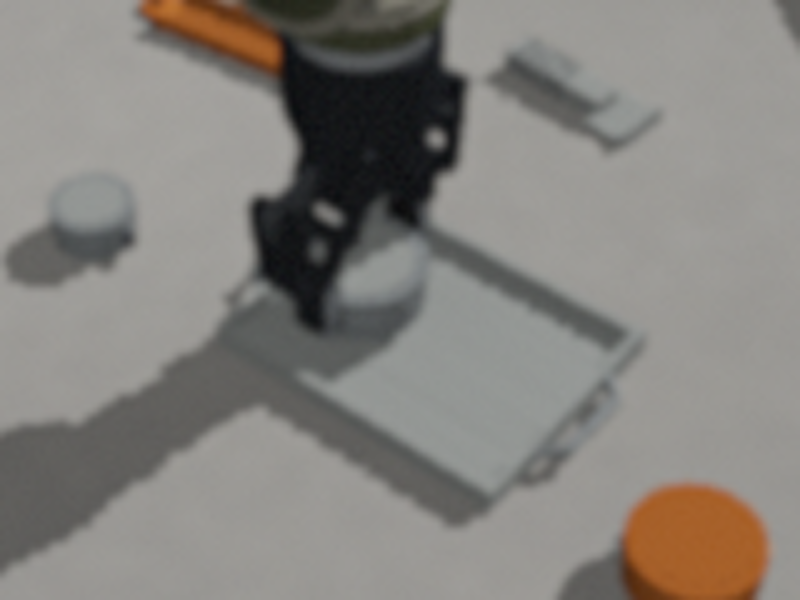

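The large tin is held over the robot-side half of the tray (crop (370,270)). Set it down and release narrowly.

Emit:
move_arm(series=[[[0,0,4],0,0.5],[[0,0,6],0,0.5],[[0,0,7.5],0,0.5],[[0,0,8.5],0,0.5]])

```text
time_s: 11.6
eef_pos: [612.8, 10.1, 78.0]
ee_rot: [0.0, 0.1, 0.995, -0.0]
force: [0.0, 0.2, -1.0]
grip_width: 0.728
```

Emit:
move_arm(series=[[[0,0,0],0,0.85],[[0,0,0],0,0.85],[[0,0,-1],0,0.85],[[0,0,-20],0,0.85],[[0,0,-70],0,1],[[0,0,-70],0,1],[[0,0,-70],0,1]])

```text
time_s: 12.48
eef_pos: [612.7, 10.1, 148.4]
ee_rot: [0.0, 0.1, 0.995, -0.0]
force: [0.0, -0.2, -0.8]
grip_width: 0.996
```

```bash
python3 go.py 456.5 -6 145 78.5 456.5 -6 70 78.5
```

```text
now 12.47 [612.7  10.1 148.4] jaw 78.5 grip 0.996 F [ 0.  -0.2 -0.8] j [-10.  37.  80.   0.  62. -88.] tilt [ 0.5 -0.1]
tgt [456.5, -6.0, 145.0, 78.5] shift [149.8 -47.    3.4] yaw -0.0
tgt [456.5, -6.0, 70.0, 78.5] shift [149.8 -47.   78.4] yaw -0.0
```

Emit:
move_arm(series=[[[150,-47,3],0,1],[[150,-47,3],0,1],[[150,-47,3],0,1],[[150,-47,3],0,1],[[150,-47,40],0,1],[[150,-47,65],0,1],[[150,-47,76],0,1],[[150,-47,76],0,1],[[150,-47,76],0,1]])

```text
time_s: 13.6
eef_pos: [457.0, -6.1, 72.6]
ee_rot: [0.001, 0.1, 0.995, -0.0]
force: [-0.1, 0.4, -0.2]
grip_width: 1.002
```

```bash
python3 - <<'E'
from h import *
s=ctrl.sense();print(s['eef_pos'].round(1),s['force'].round(1))
p,d=ctrl.capture("scene");cv2.imwrite("pics/s6.png",cv2.resize(p[140:270,220:400,::-1],None,fx=4.4,fy=4.4,interpolation=cv2.INTER_CUBIC))
E
```

```text
[457.   -6.1  72.6] [-0.1  0.4 -0.2]
```

View pics/s6.png

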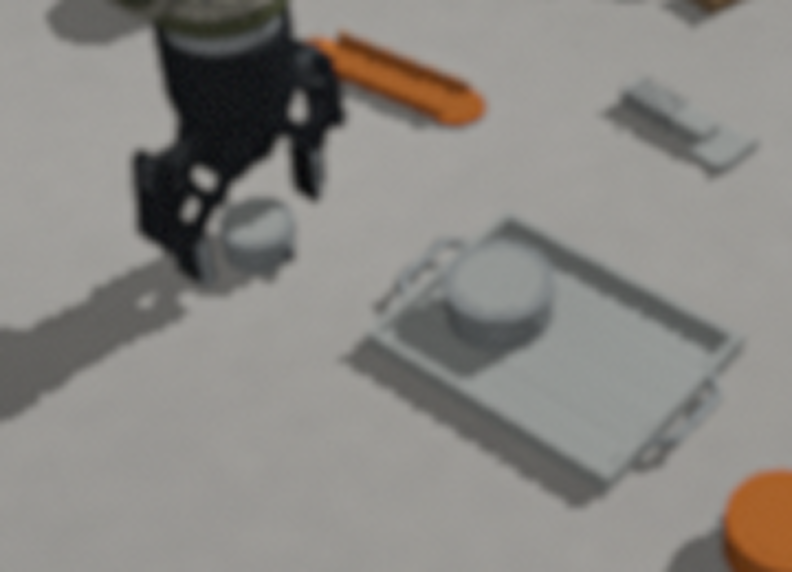

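The large tin sits flat in the tray (crop (500,290)); the jaws straddle the small tin (crop (257,233)). Grip.

Emit:
move_arm(series=[[[0,0,0],0,0.3],[[0,0,0],0,0.3],[[0,0,0],0,0.3],[[0,0,0],0,0.3],[[0,0,0],0,0.3],[[0,0,0],0,0.3],[[0,0,-30],0,0.3],[[0,0,-60],0,0.3],[[0,0,-60],0,0.3]])

```text
time_s: 14.78
eef_pos: [457.1, -6.2, 133.4]
ee_rot: [0.002, 0.1, 0.995, -0.0]
force: [-1.0, 0.0, -1.7]
grip_width: 0.516
```

```bash
python3 go.py 687 -5.6 132 78.5 687 -5.6 85 78.5 687 -5.6 78 78.5
```

```text
now 14.78 [457.1  -6.2 133.4] jaw 78.5 grip 0.516 F [-1.   0.  -1.7] j [-16.  22. 109.  -0.  49. -94.] tilt [ 3.7 -1.1]
tgt [687.0, -5.6, 132.0, 78.5] shift [-225.1   46.5    1.4] yaw -0.0
tgt [687.0, -5.6, 85.0, 78.5] shift [-225.1   46.5   48.4] yaw -0.0
tgt [687.0, -5.6, 78.0, 78.5] shift [-225.1   46.5   55.4] yaw -0.0
```

Emit:
move_arm(series=[[[-225,46,0],0,0.3],[[-225,46,0],0,0.3],[[-225,46,0],0,0.3],[[-225,46,0],0,0.3],[[-225,46,0],0,0.3],[[-225,46,0],0,0.3],[[-225,46,30],0,0.3],[[-225,46,48],0,0.3],[[-225,46,52],0,0.3],[[-225,46,54],0,0.3]])

```text
time_s: 16.02
eef_pos: [686.2, -5.9, 78.5]
ee_rot: [0.0, 0.1, 0.995, -0.0]
force: [0.7, -0.0, 0.7]
grip_width: 0.515
```

```bash
python3 go.py 687 -5.6 78 78.5; python3 - <<'E'
from h import *
p,d=ctrl.capture("scene");cv2.imwrite("pics/s7.png",cv2.resize(p[150:270,260:420,::-1],None,fx=5,fy=5,interpolation=cv2.INTER_CUBIC))
E
```

```text
now 16.02 [686.2  -5.9  78.5] jaw 78.5 grip 0.515 F [ 0.7 -0.   0.7] j [-10.  51.  66.  -0.  63. -89.] tilt [ 0.8 -0.2]
tgt [687.0, -5.6, 78.0, 78.5] shift [-0.7  0.5  0.5] yaw -0.0
```

View pics/s7.png

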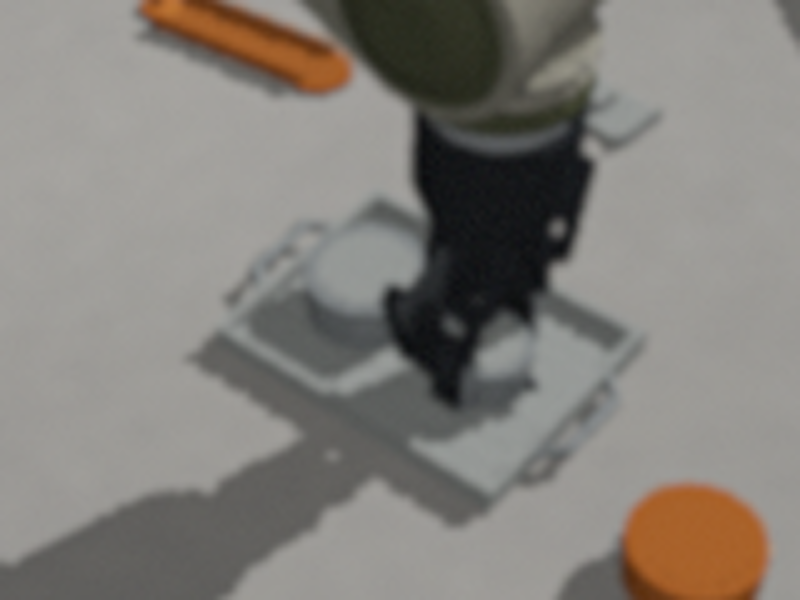

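Small tin is at its place beside the large one (crop (500,350)). Release, rise, and measure the scraper finely.

Emit:
move_arm(series=[[[0,0,1],0,0.3],[[0,0,1],0,0.7],[[0,0,1],0,0.7],[[0,0,-20],0,0.7],[[0,0,-80],0,0.7],[[0,0,-80],0,0.7],[[0,0,-80],0,0.7]])

```text
time_s: 16.95
eef_pos: [686.1, -5.8, 158.9]
ee_rot: [0.001, 0.1, 0.995, -0.0]
force: [0.6, -0.1, -0.8]
grip_width: 0.701
```

```bash
python3 - <<'E'
from h import *
a=cv2.imread("pics/t3f.png")
c=a[185:235,230:270]; cv2.imwrite("pics/scr.png",cv2.resize(c,None,fx=14,fy=14,interpolation=cv2.INTER_NEAREST)[:600])
s=cv2.imread("pics/s6.png")
b=cv2.imread("pics/scene0.png")[150:190,350:400]; cv2.imwrite("pics/scr2.png",cv2.resize(b,None,fx=14,fy=14,interpolation=cv2.INTER_NEAREST))
E
```

```text
(no output)
```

View pics/scr.png

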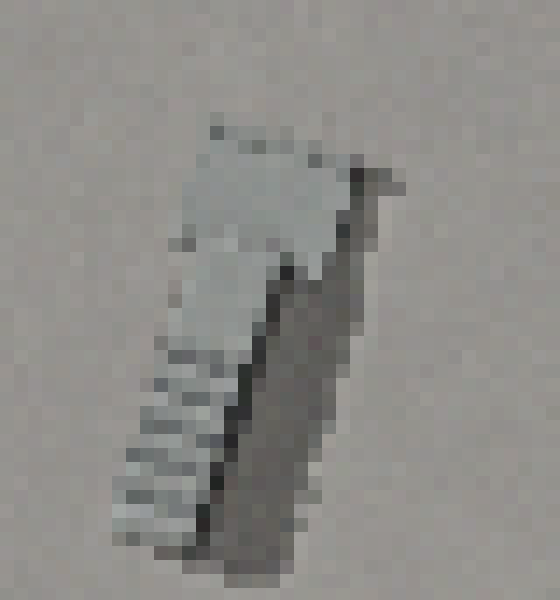

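View pics/scr2.png

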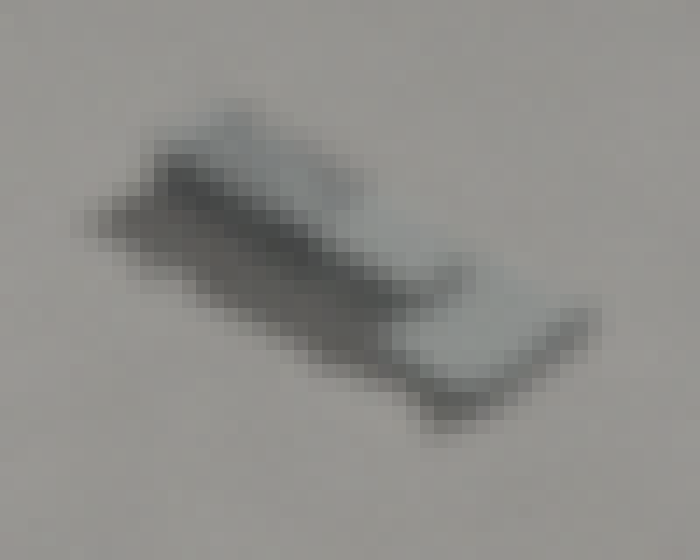

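```bash
python3 - <<'E'
from h import *
q=lambda x,y:(230+x/14-.5,185+y/14-.5)
H=ray("top",[q(112,540),q(197,550),q(284,265),q(182,250)],14)[:,:2]
B=ray("top",[q(208,130),q(352,165)],9)[:,:2]
print(H.round(1),B.round(1))
ang=lambda v:np.degrees(np.arctan2(v[1],v[0]))
print("edge yaw",ang(H[2]-H[1]),ang(H[3]-H[0]),"lip normal",ang(B[0]-B[1])-90, np.linalg.norm(H[0]-H[1]),np.linalg.norm(B[0]-B[1]))
e=(H[0]+H[1])/2;b=B.mean(0);print("ends",e,b,np.linalg.norm(b-e),"yaw",ang(b-e),"mid",(e+b)/2)
E
```

```text
[[595.1 237. ]
 [592.7 218.3]
 [655.6 199.8]
 [659.3 222.5]] [[687.1 218. ]
 [678.7 185.7]]
edge yaw -16.352693329709247 -12.78818938137214 lip normal -14.606197539594135 18.916851483883764 33.294650681153556
ends [593.89630756 227.65438046] [682.88142728 201.84869806] 92.651415404517 yaw -16.172157638467002 mid [638.38886742 214.75153926]
```

```bash
python3 go.py 633.5 216 150 74.5 633.5 216 76 74.5
```

```text
now 16.95 [686.1  -5.8 158.9] jaw 78.5 grip 0.701 F [ 0.6 -0.1 -0.8] j [-10.  46.  64.  -0.  71. -89.] tilt [ 1.  -0.2]
tgt [633.5, 216.0, 150.0, 74.5] shift [ 95.8 206.9   8.9] yaw 4.0
tgt [633.5, 216.0, 76.0, 74.5] shift [ 95.8 206.9  82.9] yaw 4.0
```

Emit:
move_arm(series=[[[96,207,9],4,0.7],[[96,207,9],4,0.7],[[96,207,9],4,0.7],[[96,207,9],4,0.7],[[96,207,9],4,0.7],[[96,207,9],4,0.7],[[96,207,50],4,0.7],[[96,207,70],4,0.7],[[96,207,83],4,0.7],[[96,207,83],4,0.7]])

```text
time_s: 18.2
eef_pos: [633.4, 215.8, 74.5]
ee_rot: [-0.0, 0.135, 0.991, -0.0]
force: [-0.7, 0.5, -0.2]
grip_width: 0.703
```

```bash
python3 go.py 633.5 216 76 74.5; python3 - <<'E'
from h import *
p,d=ctrl.capture("scene");cv2.imwrite("pics/s8.png",cv2.resize(p[120:220,310:430,::-1],None,fx=6,fy=6,interpolation=cv2.INTER_CUBIC))
E
```

```text
now 18.2 [633.4 215.8  74.5] jaw 74.5 grip 0.703 F [-0.7  0.5 -0.2] j [  9.  49.  70.  -0.  60. -66.] tilt [-0.8 -0.2]
tgt [633.5, 216.0, 76.0, 74.5] shift [-0.   0.3 -1.5] yaw -0.0
```

View pics/s8.png

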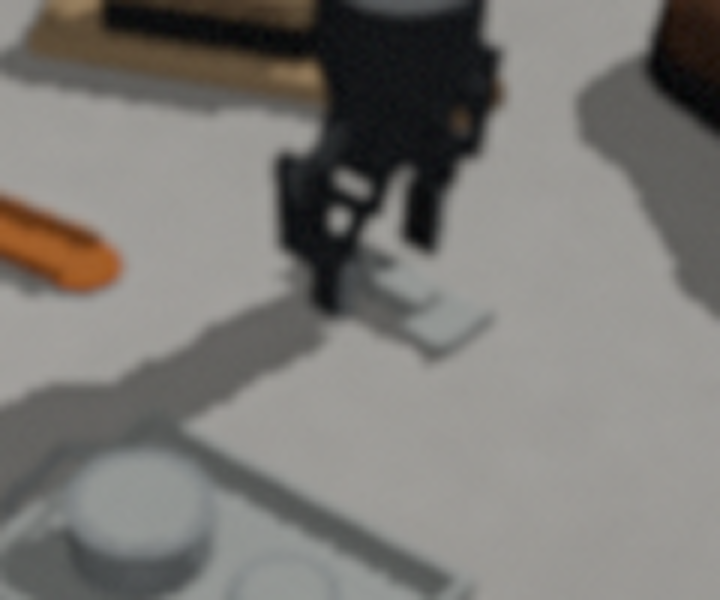

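The jaws straddle the handle (crop (370,280)). Both tins lie in the tray. Raise 1 mm, then close.

Emit:
move_arm(series=[[[0,0,-1],0,0.4],[[0,0,-1],0,0.1],[[0,0,-1],0,0.1],[[0,0,-1],0,0.1],[[0,0,-1],0,0.1],[[0,0,-1],0,0.1],[[0,0,-1],0,0.1],[[0,0,-1],0,0.1]], force=50)

```text
time_s: 19.25
eef_pos: [633.7, 216.3, 77.0]
ee_rot: [0.001, 0.135, 0.991, 0.0]
force: [-1.0, 0.9, 6.6]
grip_width: 0.213
```

Emit:
move_arm(series=[[[0,0,-10],0,0.1],[[0,0,-60],0,0.1],[[0,0,-90],0,0.1],[[0,0,-90],0,0.1]])

```text
time_s: 19.75
eef_pos: [634.0, 216.3, 168.6]
ee_rot: [0.002, 0.135, 0.991, 0.001]
force: [1.1, -0.0, -1.8]
grip_width: 0.216
```

```bash
python3 go.py 483 -378 165 95.5; python3 - <<'E'
from h import *
p,d=ctrl.capture("scene");cv2.imwrite("pics/s9.png",cv2.resize(p[100:220,310:430,::-1],None,fx=5,fy=5,interpolation=cv2.INTER_CUBIC))
# box refined: outer rim from top + scene
from m import *
for n in("top","scene"):
    d=np.load(f"pics/{n}0.npy");m=comp(n,d,38,55,(483,-378),130)
    W=rect(n,m,44)[0]; print(n,cv2.boxPoints(cv2.minAreaRect(W)).round(1).tolist())
E
```

```text
now 19.75 [634.  216.3 168.6] jaw 74.5 grip 0.216 F [ 1.1 -0.  -1.8] j [  9.  43.  67.   0.  70. -66.] tilt [4.7 0.8]
tgt [483.0, -378.0, 165.0, 95.5] shift [ -13.5 -613.     3.6] yaw -21.0
top [[382.5, -329.3999938964844], [394.1000061035156, -446.3999938964844], [583.2000122070312, -427.70001220703125], [571.5999755859375, -310.70001220703125]]
scene [[384.79998779296875, -329.6000061035156], [394.5, -447.8999938964844], [588.5999755859375, -432.0], [578.9000244140625, -313.70001220703125]]
```

View pics/s9.png

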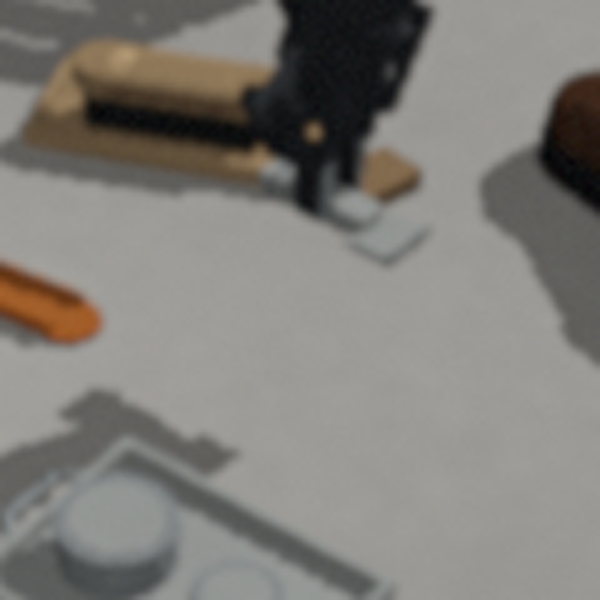

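The scraper hangs level in the jaws (crop handle (280,175) to blade (400,240)). Carry it over the well.

```bash
python3 go.py 479 -379 165 95.5
```

```text
now 19.8 [633.3 216.2 166.3] jaw 74.5 grip 0.217 F [ 0.3  0.5 -1.5] j [  9.  43.  67.  -0.  70. -66.] tilt [0.9 0.1]
tgt [479.0, -379.0, 165.0, 95.5] shift [ -10.6 -614.7    1.3] yaw -21.0
```

Emit:
move_arm(series=[[[-9,-613,0],-21,0.1],[[-9,-613,0],-21,0.1],[[-9,-613,0],-21,0.1],[[-9,-613,0],-21,0.1],[[-9,-613,0],-21,0.1],[[-9,-613,0],-21,0.1],[[-9,-613,0],-21,0.1],[[-9,-613,0],-21,0.1],[[-9,-613,0],-21,0.1],[[-9,-613,0],-21,0.1]])

```text
time_s: 21.05
eef_pos: [476.6, -378.6, 164.1]
ee_rot: [-0.001, -0.047, 0.999, 0.001]
force: [-0.1, 0.4, -0.3]
grip_width: 0.216
```

Emit:
move_arm(series=[[[0,0,0],0,0.1],[[0,0,0],0,0.1]])

```text
time_s: 21.3
eef_pos: [477.7, -376.0, 164.5]
ee_rot: [-0.001, -0.048, 0.999, 0.001]
force: [-0.1, -0.5, -1.3]
grip_width: 0.217
```

```bash
python3 go.py 479 -379 110 95.5 479 -379 86 95.5
```

```text
now 21.3 [ 477.7 -376.   164.5] jaw 95.5 grip 0.217 F [-0.1 -0.5 -1.3] j [ -49.   36.   80.    0.   64. -145.] tilt [-1.7  2.4]
tgt [479.0, -379.0, 110.0, 95.5] shift [-1.  -3.1 54.5] yaw -0.0
tgt [479.0, -379.0, 86.0, 95.5] shift [-1.  -3.1 78.5] yaw -0.0
```

Emit:
move_arm(series=[[[-1,-3,15],0,0.1],[[-1,-3,20],0,0.1],[[-1,-3,20],0,0.1]])

```text
time_s: 21.68
eef_pos: [479.3, -379.2, 145.1]
ee_rot: [-0.0, -0.048, 0.999, 0.001]
force: [0.4, -0.8, -0.1]
grip_width: 0.212
```

```bash
python3 - <<'E'
from h import *
for n,(x0,x1,y0,y1) in dict(scene=(110,270,250,370),top=(390,510,190,310)).items():
    p,d=ctrl.capture(n);cv2.imwrite(f"pics/10{n}.png",cv2.resize(p[y0:y1,x0:x1,::-1],None,fx=5,fy=5,interpolation=cv2.INTER_CUBIC))
print(ctrl.sense()['eef_pos'])
E
```

```text
[ 479.46110616 -379.59204966  146.00794886]
```

View pics/10scene.png

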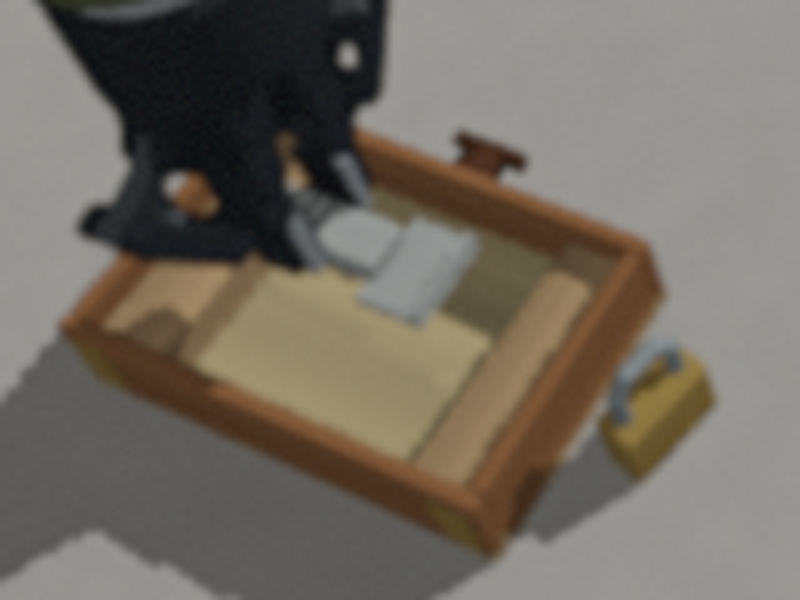

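View pics/10top.png

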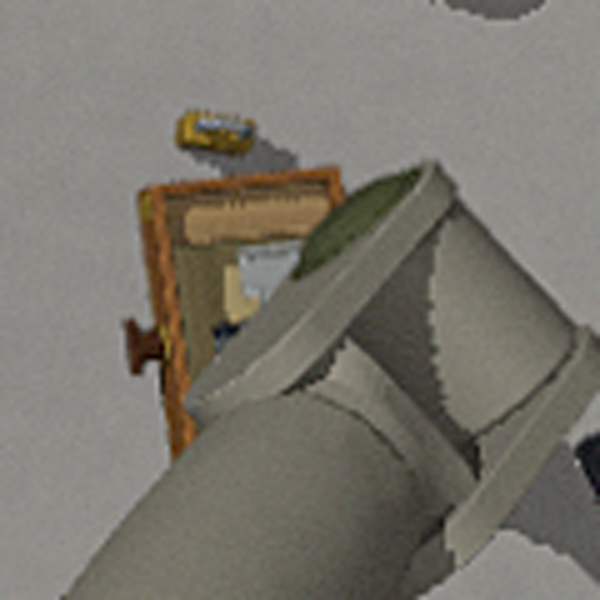

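The scraper is held above the well, blade towards the +x ledge; the lip edge is at scene crop (475,240)–(425,320). I'll check it in box coordinates.

```bash
python3 - <<'E'
from h import *
c=np.array([484,-378.5]);a=np.radians(5.5);R=np.array([[np.cos(a),np.sin(a)],[-np.sin(a),np.cos(a)]])
A=ray("scene",[(110+475/5,250+240/5),(110+425/5,250+322/5)],78)[:,:2]
B=ray("top",[(390+238/5,190+250/5),(390+302/5,190+242/5)],78)[:,:2]
L=ray("scene",[(110+590/5,250+280/5),(110+470/5,250+490/5)],30)[:,:2]
for X in(A,B,L): print(X.round(1),((X-c)@R.T).round(1))
E
```

```text
[[ 535.5 -357.2]
 [ 541.9 -390.9]] [[ 53.3  16.3]
 [ 56.4 -17.9]]
[[ 529.6 -356. ]
 [ 533.6 -393.9]] [[ 47.5  18. ]
 [ 47.9 -20.1]]
[[ 558.1 -333.5]
 [ 572.8 -419.6]] [[ 78.   37.7]
 [ 84.5 -49.5]]
```

Emit:
move_arm(series=[[[0,0,25],0,0.1],[[0,0,45],0,0.1],[[0,0,53],0,0.1],[[0,0,56],0,0.1],[[0,0,58],0,0.1],[[0,0,58],0,0.1]])

```text
time_s: 22.52
eef_pos: [479.4, -379.9, 88.4]
ee_rot: [0.0, -0.048, 0.999, -0.0]
force: [0.1, 0.5, -0.6]
grip_width: 0.216
```

```bash
python3 go.py 479 -379 85 95.5
```

```text
now 22.52 [ 479.4 -379.9   88.4] jaw 95.5 grip 0.216 F [ 0.1  0.5 -0.6] j [ -49.   42.   82.   -0.   56. -145.] tilt [ 0.5 -0.6]
tgt [479.0, -379.0, 85.0, 95.5] shift [0.3 1.  3.4] yaw -0.0
```

Emit:
move_arm(series=[[[0,0,1.5],0,0.1],[[0,0,2.5],0,0.1],[[0,0,3.5],0,0.1],[[0,0,3.5],0,0.1]])

```text
time_s: 23.02
eef_pos: [479.3, -379.9, 85.0]
ee_rot: [0.0, -0.048, 0.999, -0.0]
force: [-2.3, 1.8, 5.0]
grip_width: 0.214
```

Emit:
move_arm(series=[[[0,0,0],0,0.45],[[0,0,0],0,0.45],[[0,0,-2],0,0.45],[[0,0,-25],0,0.45],[[0,0,-80],0,0.45],[[0,0,-110],0,0.7],[[0,0,-110],0,0.7]])

```text
time_s: 23.9
eef_pos: [479.8, -380.4, 197.0]
ee_rot: [0.002, -0.048, 0.999, -0.002]
force: [0.6, -0.0, -0.1]
grip_width: 0.7
```

```bash
python3 - <<'E'
from h import *
p,d=ctrl.capture("scene");cv2.imwrite("pics/s11.png",cv2.resize(p[250:370,110:270,::-1],None,fx=5,fy=5,interpolation=cv2.INTER_CUBIC))
E
python3 go.py 445 172 190 83.5
```

```text
now 23.95 [ 479.3 -379.9  195. ] jaw 95.5 grip 0.7 F [-0.5 -0.1 -0.3] j [ -49.   34.   78.   -0.   68. -145.] tilt [ 0.9 -1.1]
tgt [445.0, 172.0, 190.0, 83.5] shift [-18.5 552.6   5. ] yaw 12.0
```

View pics/s11.png

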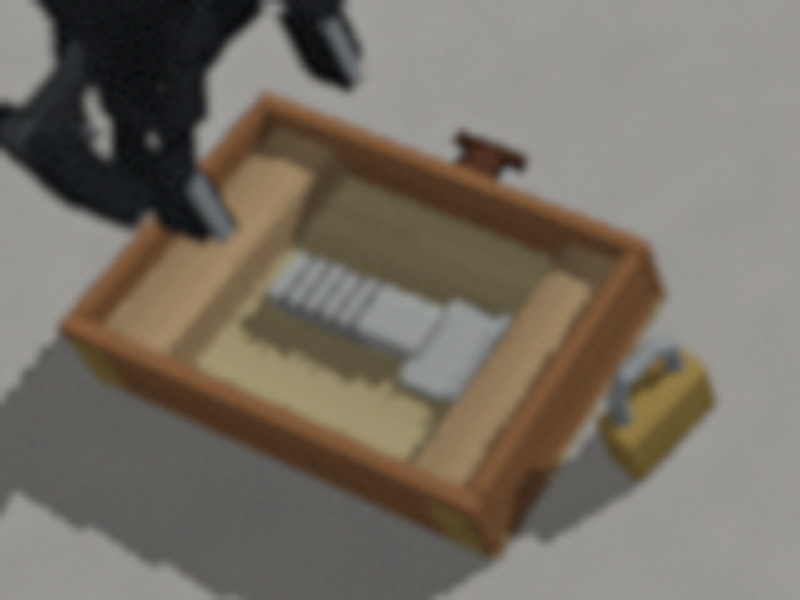

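The scraper lies flat on the well floor between the ledges (crop (275,290)–(510,350)). Now the horn.

Emit:
move_arm(series=[[[-18,553,5],11.7,0.7],[[-18,553,5],11.7,0.7],[[-18,553,5],11.7,0.7],[[-18,553,5],11.7,0.7],[[-18,553,5],11.7,0.7],[[-18,553,5],11.7,0.7],[[-18,553,5],11.7,0.7],[[-18,553,5],11.7,0.7],[[-18,553,5],11.7,0.7],[[-18,553,5],11.7,0.7]])

```text
time_s: 25.2
eef_pos: [443.1, 175.0, 188.1]
ee_rot: [-0.001, 0.052, 0.999, -0.0]
force: [0.1, -1.4, -0.3]
grip_width: 0.698
```

Emit:
move_arm(series=[[[0,0,0],0,0.7],[[0,0,0],0,0.7]])

```text
time_s: 25.45
eef_pos: [444.5, 171.3, 189.0]
ee_rot: [-0.0, 0.055, 0.998, -0.0]
force: [0.4, -0.0, 0.9]
grip_width: 0.699
```

```bash
python3 go.py 445 173 120 83.8 445 173 77 83.8;  python3 - <<'E'
from m import *
p,d=ctrl.capture("top");a=p[:,:,::-1].copy();cv2.imwrite("pics/t12.png",a);np.save("pics/t12.npy",d)
cv2.imwrite("pics/t12c.png",cv2.resize(a[200:310,390:500],None,fx=5,fy=5,interpolation=cv2.INTER_CUBIC))
P=pts("top",d)
c=np.array([484,-378.5]);t=np.radians(5.5);R=np.array([[np.cos(t),np.sin(t)],[-np.sin(t),np.cos(t)]])
b=(P[...,:2]-c)@R.T
for x in range(-90,95,6):
    s=(abs(b[...,0]-x)<3)&(abs(b[...,1])<8); print(x,np.median(P[s][:,2]).round(1) if s.any() else None,end='; ')
E
```

```text
now 25.45 [444.5 171.3 189. ] jaw 83.7 grip 0.699 F [ 0.4 -0.   0.9] j [  7.  19. 103.  -0.  58. -77.] tilt [-0.8 -0.2]
tgt [445.0, 173.0, 120.0, 83.8] shift [-0.3  1.8 69. ] yaw -0.1
tgt [445.0, 173.0, 77.0, 83.8] shift [ -0.3   1.8 112. ] yaw -0.1
-90 40.4; -84 29.1; -78 27.9; -72 29.1; -66 28.5; -60 27.3; -54 6.7; -48 8.4; -42 20.6; -36 21.7; -30 20.6; -24 18.0; -18 20.6; -12 20.4; -6 19.9; 0 20.2; 6 20.0; 12 21.7; 18 21.8; 24 20.3; 30 13.3; 36 13.7; 42 12.4; 48 15.9; 54 8.4; 60 23.4; 66 29.2; 72 28.6; 78 29.7; 84 29.2; 90 43.2;
```

View pics/t12c.png

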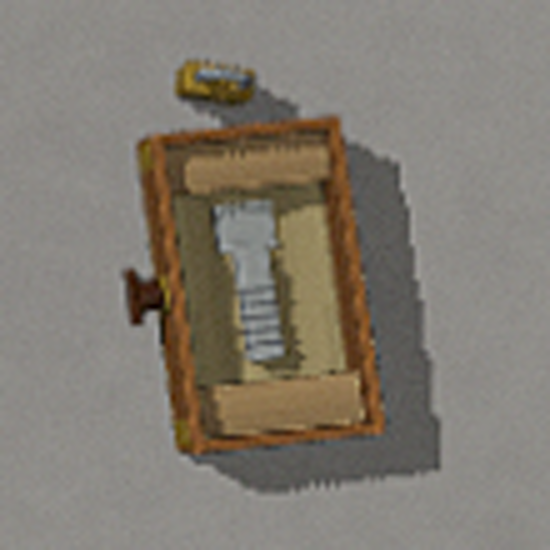

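Depths agree: floor 8, handle top ≈21 (22 expected), and free floor at both ends (box x −48 and +54). Descend on the horn.

Emit:
move_arm(series=[[[0,2,40],0,0.7],[[0,2,80],0,0.7],[[0,2,100],0,0.7],[[0,2,111],0,0.7],[[0,2,111],0,0.7],[[0,2,111],0,0.7]])

```text
time_s: 26.25
eef_pos: [445.1, 174.3, 79.2]
ee_rot: [0.001, 0.054, 0.999, 0.0]
force: [-0.1, 0.7, 0.2]
grip_width: 0.7
```

```bash
python3 go.py 445 173 77 83.8; python3 - <<'E'
from h import *
p,d=ctrl.capture("scene");cv2.imwrite("pics/s13.png",cv2.resize(p[110:210,240:360,::-1],None,fx=6,fy=6,interpolation=cv2.INTER_CUBIC))
E
```

```text
now 26.25 [445.1 174.3  79.2] jaw 83.8 grip 0.7 F [-0.1  0.7  0.2] j [  7.  30. 107.   0.  43. -76.] tilt [1.5 0.2]
tgt [445.0, 173.0, 77.0, 83.8] shift [-0.1 -1.3  2.2] yaw -0.0
```

View pics/s13.png

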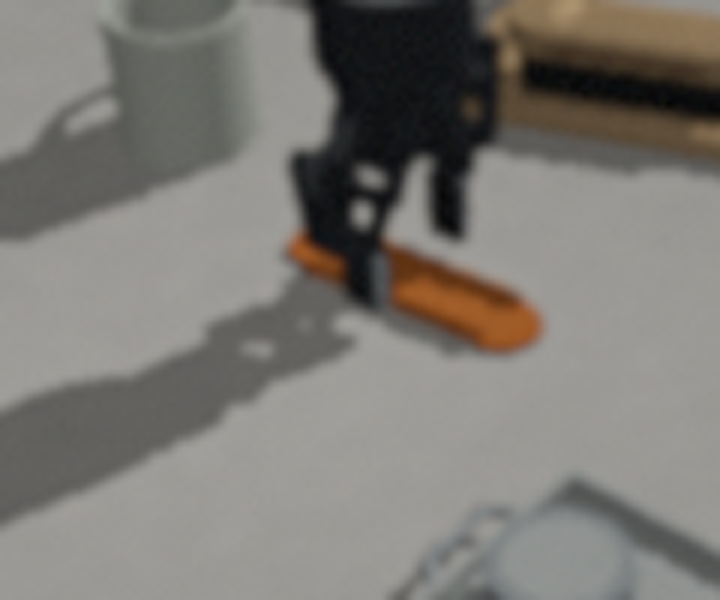

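The jaws straddle the horn's middle (crop (400,280)). Lower 3 mm and close gently.

Emit:
move_arm(series=[[[0,-1,3],0,0.6],[[0,-1,3],0,0.2],[[0,-1,3],0,0.2],[[0,-1,3],0,0.2],[[0,-1,3],0,0.2],[[0,-1,3],0,0.2],[[0,-1,3],0,0.2]], force=40)

```text
time_s: 27.18
eef_pos: [444.6, 173.4, 75.6]
ee_rot: [0.0, 0.054, 0.999, -0.0]
force: [-1.8, -1.9, 5.9]
grip_width: 0.406
```

Emit:
move_arm(series=[[[0,0,-10],0,0.2],[[0,0,-60],0,0.2],[[0,0,-90],0,0.2],[[0,0,-90],0,0.2]])

```text
time_s: 27.68
eef_pos: [445.2, 173.6, 167.5]
ee_rot: [0.002, 0.054, 0.999, 0.0]
force: [0.2, -0.1, -0.4]
grip_width: 0.407
```

```bash
python3 go.py 484 -378.5 165 95.5; python3 - <<'E'
from h import *
for n,(x0,x1,y0,y1) in dict(scene=(240,360,90,190)).items():
    p,d=ctrl.capture(n);cv2.imwrite(f"pics/14{n}.png",cv2.resize(p[y0:y1,x0:x1,::-1],None,fx=6,fy=6,interpolation=cv2.INTER_CUBIC))
E
```

```text
now 27.68 [445.2 173.6 167.5] jaw 83.8 grip 0.407 F [ 0.2 -0.1 -0.4] j [  7.  21. 104.   0.  55. -77.] tilt [4.5 0.7]
tgt [484.0, -378.5, 165.0, 95.5] shift [ -98.3 -544.6    2.5] yaw -11.7
```

View pics/14scene.png

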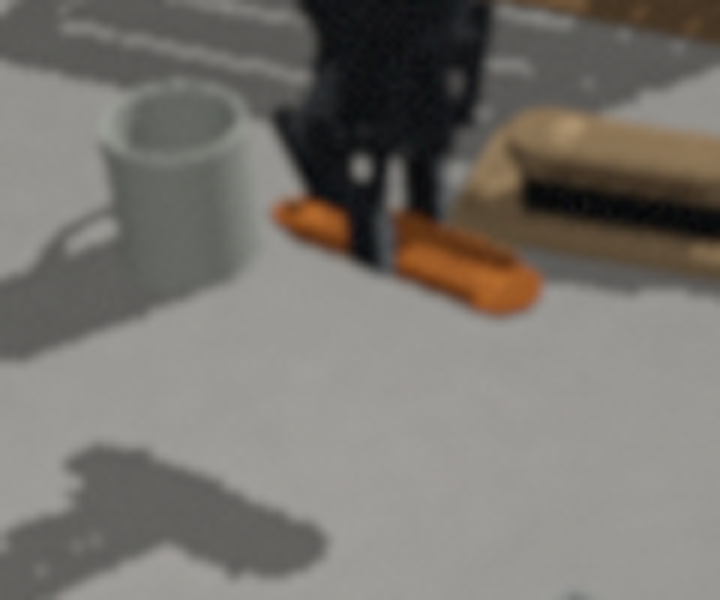

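The horn is held level at its middle. Carry it to the box.

Emit:
move_arm(series=[[[-98,-545,0],-11.7,0.2],[[-98,-545,0],-11.7,0.2],[[-98,-545,0],-11.7,0.2],[[-98,-545,0],-11.7,0.2],[[-98,-545,0],-11.7,0.2],[[-98,-545,0],-11.7,0.2],[[-98,-545,0],-11.7,0.2],[[-98,-545,0],-11.7,0.2],[[-98,-545,0],-11.7,0.2],[[-98,-545,0],-11.7,0.2]])

```text
time_s: 28.98
eef_pos: [481.7, -382.3, 163.1]
ee_rot: [-0.001, -0.046, 0.999, 0.001]
force: [0.4, 1.1, -0.2]
grip_width: 0.404
```

Emit:
move_arm(series=[[[0,0,0],0,0.2],[[0,0,0],0,0.2]])

```text
time_s: 29.22
eef_pos: [483.0, -377.7, 165.0]
ee_rot: [-0.0, -0.048, 0.999, 0.001]
force: [0.7, 0.3, -0.4]
grip_width: 0.403
```

```bash
python3 go.py 484 -378.5 140 95.5 484 -378.5 107 95.5; python3 - <<'E'
from h import *
p,d=ctrl.capture("scene");cv2.imwrite("pics/s15.png",cv2.resize(p[230:370,100:270,::-1],None,fx=4.2,fy=4.2,interpolation=cv2.INTER_CUBIC))
E
```

```text
now 29.23 [ 483.  -377.7  165. ] jaw 95.6 grip 0.403 F [ 0.7  0.3 -0.4] j [ -49.   36.   79.    0.   64. -145.] tilt [-0.8  1.1]
tgt [484.0, -378.5, 140.0, 95.5] shift [-0.9 -0.9 25. ] yaw 0.1
tgt [484.0, -378.5, 107.0, 95.5] shift [-0.9 -0.9 58. ] yaw 0.1
```

View pics/s15.png

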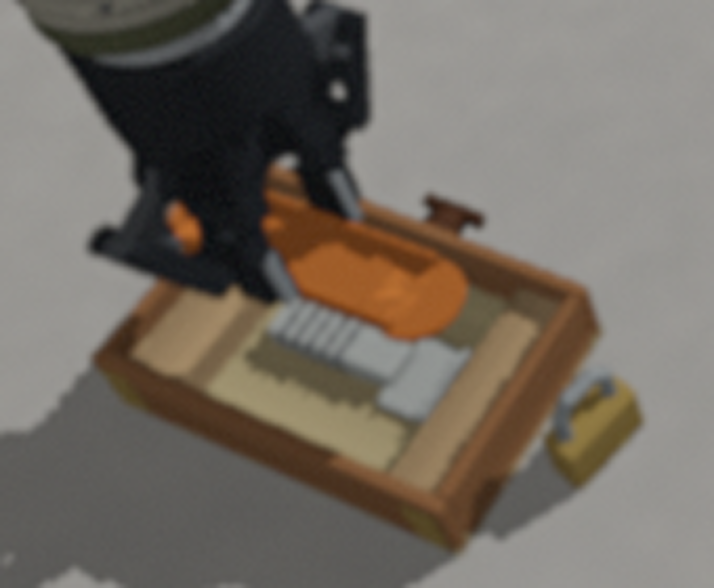

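The horn is above the box, parallel to it, with its blade tip at crop (465,290). Lower and check the position and force.

Emit:
move_arm(series=[[[-1,-1,25],0,0.2],[[-1,-1,45],0,0.2],[[-1,-1,54],0,0.2],[[-1,-1,56],0,0.2],[[-1,-1,56],0,0.2]])

```text
time_s: 29.9
eef_pos: [484.2, -380.0, 110.1]
ee_rot: [0.0, -0.048, 0.999, -0.0]
force: [0.9, 0.3, -0.4]
grip_width: 0.406
```

```bash
python3 - <<'E'
from h import *
print(ray("scene",[(100+467/4.2,230+290/4.2)],94))
s=ctrl.sense();print(s['eef_pos'],s['force'])
p,d=ctrl.capture("scene");cv2.imwrite("pics/s16.png",cv2.resize(p[230:370,100:270,::-1],None,fx=4.2,fy=4.2,interpolation=cv2.INTER_CUBIC))
E
```

```text
[[ 556.86773155 -359.31291036   94.        ]]
[ 484.19738281 -379.97200247  110.11051592] [ 0.89960172  0.30174489 -0.38302861]
```

View pics/s16.png

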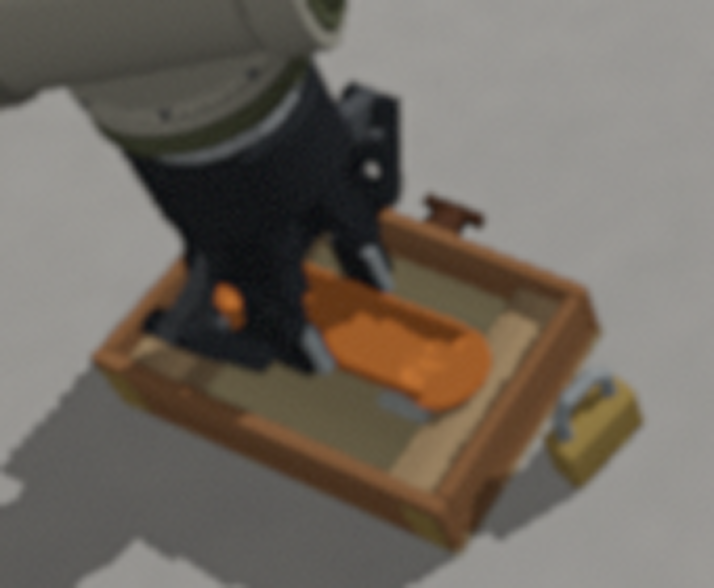

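Emit:
move_arm(series=[[[0,0,2],0,0.2],[[0,0,3.5],0,0.2],[[0,0,4.5],0,0.2],[[0,0,4.5],0,0.2]])

```text
time_s: 30.45
eef_pos: [484.0, -380.0, 105.7]
ee_rot: [0.0, -0.048, 0.999, -0.0]
force: [-2.0, 1.9, 6.8]
grip_width: 0.407
```

Contact on the ledges at TCP 105.7, where 105.6 was expected. Release.

Emit:
move_arm(series=[[[0,0,0],0,0.6],[[0,0,0],0,0.6],[[0,0,-3],0,0.6],[[0,0,-25],0,0.6],[[0,0,-80],0,0.6],[[0,0,-120],0,0.6],[[0,0,-120],0,0.6]])

```text
time_s: 31.32
eef_pos: [484.6, -380.6, 228.5]
ee_rot: [0.002, -0.048, 0.999, -0.003]
force: [0.5, 0.4, -0.1]
grip_width: 0.602
```

Emit:
move_arm(series=[[[60,200,-10],0,0.6],[[60,200,-10],0,0.6],[[60,300,-10],0,0.6],[[60,300,-10],0,0.6],[[60,300,-10],0,0.6],[[60,300,-10],0,0.6],[[60,300,-10],0,0.6],[[60,300,-10],0,0.6]])

```text
time_s: 32.33
eef_pos: [395.8, -87.9, 234.6]
ee_rot: [-0.0, -0.047, 0.999, 0.0]
force: [-0.3, 0.1, 0.2]
grip_width: 0.608
```

```bash
python3 - <<'E'
from h import *
print(ctrl.sense()['eef_pos'])
for n in("scene","top"):
    p,d=ctrl.capture(n);a=p[:,:,::-1];np.save(f"pics/f{n}.npy",d)
    cv2.imwrite(f"pics/f{n}.png",a)
    y,x=(230,90) if n=="scene" else (130,160)
    h,w=(140,180) if n=="scene" else (190,330)
    cv2.imwrite(f"pics/f{n}c.png",cv2.resize(a[y:y+h,x:x+w],None,fx=(4 if n=="scene" else 2.4),fy=(4 if n=="scene" else 2.4),interpolation=cv2.INTER_CUBIC))
P=pts("top",d)
def prof(c,yaw,xs,y0=0,hw=6):
    t=np.radians(yaw);R=np.array([[np.cos(t),np.sin(t)],[-np.sin(t),np.cos(t)]]);b=(P[...,:2]-c)@R.T
    print([(x,float(np.median(P[(abs(b[...,0]-x)<4)&(abs(b[...,1]-y0)<hw)][:,2]).round(1))) for x in xs if ((abs(b[...,0]-x)<4)&(abs(b[...,1]-y0)<hw)).any()])
prof((484,-378.5),5.5,range(-96,97,8))
prof((484,-378.5),5.5,range(-96,97,8),16,3)
prof((650,2),-11.5,range(-80,81,8)); prof((469.5,375),10,range(-90,91,8))
E
```

```text
[395.78974779 -87.9262238  234.60478368]
[(-96, 39.1), (-88, 34.9), (-80, 28.4), (-72, 31.7), (-64, 33.7), (-56, 33.2), (-48, 32.6), (-40, 31.7), (-32, 31.8), (-24, 32.9), (-16, 32.6), (-8, 32.3), (0, 33.7), (8, 31.9), (16, 33.4), (24, 32.9), (32, 34.7), (40, 33.5), (48, 34.0), (56, 34.0), (64, 33.5), (72, 33.2), (80, 29.7), (88, 39.9), (96, 0.9)]
[(-96, 23.0), (-88, 40.5), (-80, 27.8), (-72, 28.1), (-64, 31.3), (-56, 8.9), (-48, 10.6), (-40, 20.1), (-32, 8.4), (-24, 20.8), (-16, 37.0), (-8, 13.0), (0, 12.2), (8, 30.3), (16, 9.8), (24, 13.2), (32, 30.9), (40, 11.8), (48, 31.3), (56, 30.7), (64, 28.7), (72, 28.9), (80, 28.8), (88, 35.2), (96, 43.6)]
[(-80, 9.9), (-72, 6.4), (-64, 32.9), (-56, 32.4), (-48, 31.8), (-40, 34.4), (-32, 32.7), (-24, 31.9), (-16, 32.7), (-8, 33.1), (0, 5.8), (8, 3.4), (16, 24.5), (24, 30.7), (32, 28.7), (40, 28.0), (48, 27.3), (56, 28.2), (64, 10.7), (72, 4.1), (80, 8.6)]
[(-90, 11.6), (-82, 5.6), (-74, 7.9), (-66, 46.0), (-58, 47.3), (-50, 47.9), (-42, 46.6), (-34, 47.9), (-26, 48.5), (-18, 45.6), (-10, 47.4), (-2, 48.7), (6, 45.3), (14, 47.2), (22, 48.8), (30, 47.3), (38, 47.1), (46, 47.2), (54, 47.6), (62, 48.5), (70, 40.8), (78, 4.2), (86, 7.0)]
```

View pics/fscenec.png

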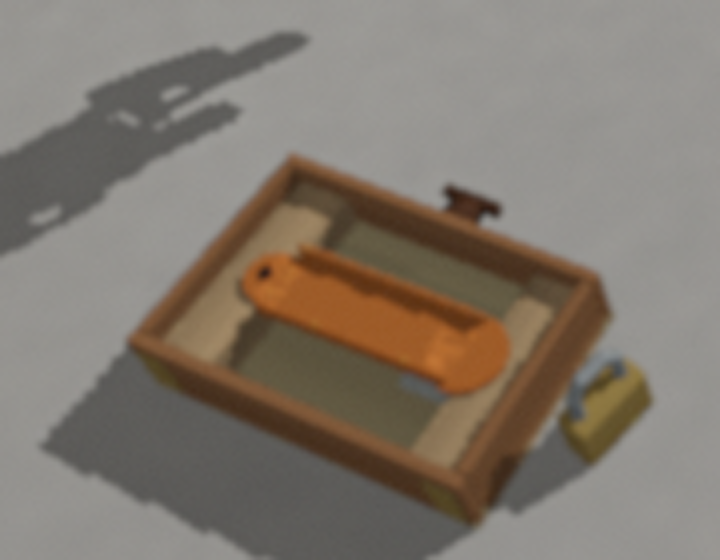

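View pics/ftopc.png

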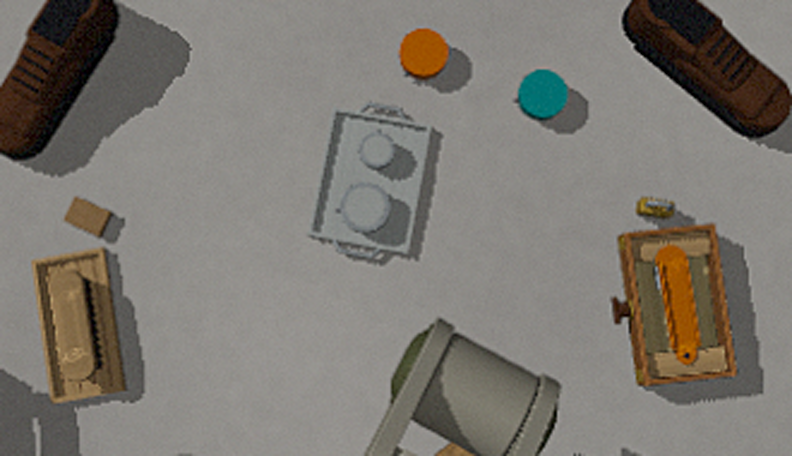

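All parts are in place and level: horn floor at 32–34 (34 expected) on both ledges, tins at 33 and 28 (33 and 29), brush at 47–48 (48). Handing in.

```bash
python3 -c "
from rig import ctrl
print(ctrl.sense()['force']);print(ctrl.finish_job())"
```

```text
[-0.2863758   0.16954723 -0.37257764]
the job is handed in; nothing more can be done
None
```

The kit is packed, and I handed it in at about 32 s with the arm clear of everything.
- **Brush:** it stands on its bristles, lengthwise, in the long wooden tray.
- **Tins:** both plain metal tins lie flat side by side in the aluminium tray. I left the orange and turquoise look-alikes alone.
- **Polish box:** I laid the scraper flat on the well floor first. The shoe horn then went lengthwise over it, resting on both ledges.

**Last checks:** in the final pictures and depth readings everything is level.

| Part | Height measured (mm) | Height expected (mm) |
|---|---|---|
| Brush top | 45–49 | 48 |
| Large tin top | about 33 | 33 |
| Small tin top | about 28 | 29 |
| Horn floor | 32–34 | 34 |
| Scraper handle top (before the horn went on) | about 21 | 22 |

**Disagreements:**
- The two cameras differed by 2–5 mm in places, mostly because the scene view also takes in the sides of objects. I mostly used the top view.
- The large tin gripped at about 62 mm opening instead of its 64 mm diameter.
- The fingertips touched the table lightly, at about 6 N, when closing on the scraper and probably also on the horn.

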